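# Build up the lift-arm adapters for a van

### The job

Set up the two lift arms for the van. On the blue saddle stack the long red extension, then the short bare aluminium one, then the black rubber pad on top; on the white saddle put the medium green extension and the orange cradle on top of it. Every piece must sit upright and fully home over the spigot below it, and the spray can, mug and wrench are to stay where they are.

Things in the scene. Friction and masses are not known exactly. Their poses are not given: they have to be found in the camera images.
- long_mid (a point): Red (the longest) lift-pad extension: body 80 mm tall, 50 mm round, standing on its underside, which has a central socket 34 mm wide, 20 mm deep; any yaw will do. On its flat top a steel spigot, 28 mm wide tapering to 20, 16 mm tall, takes the next piece, whose rim sits on the flat top. Point: on its axis, half-way up the whole, 48 mm above the underside; z up. Grip the body 55 mm above the underside.
- medium_mid (a point): Green (medium) lift-pad extension: body 60 mm tall, 50 mm round, standing on its underside, which has a central socket 34 mm wide, 20 mm deep; any yaw will do. On its flat top a steel spigot, 28 mm wide tapering to 20, 16 mm tall, takes the next piece, whose rim sits on the flat top. Point: on its axis, half-way up the whole, 38 mm above the underside; z up. Grip the body 35 mm above the underside.
- short_mid (a point): Bare aluminium (the shortest) lift-pad extension: body 40 mm tall, 50 mm round, standing on its underside, which has a central socket 34 mm wide, 20 mm deep; any yaw will do. On its flat top a steel spigot, 28 mm wide tapering to 20, 16 mm tall, takes the next piece, whose rim sits on the flat top. Point: on its axis, half-way up the whole, 28 mm above the underside; z up. Grip the body 22 mm above the underside.
- pad_mid (a point): Lift pad: steel foot 24 mm tall with a black rubber top 16 mm thick, flat with three thin grey stripes, 40 mm tall in all, 50 mm round, standing on its underside, which has a central socket 34 mm wide, 20 mm deep; any yaw will do. Point: on its axis, half-way up, 20 mm above the underside; z up. Grip the sides 22 mm above the underside.
- cradle_mid (a point): Orange cradle: body 34 mm tall, 50 mm round, standing on its underside, which has a central socket 34 mm wide, 20 mm deep; any yaw will do. On the body stand two upright jaws (10 x 32 mm, 24 mm tall) with a 17 mm gap between, all within the 50 mm round; 58 mm tall in all. Point: on its axis, half-way up the whole, 29 mm above the underside; z up. Grip the body 24 mm above the underside.
- saddle_blue_seat (a point): Fixed blue saddle plate, 84 mm round, 12 mm thick, on the end of a yellow lift arm (which one varies); central steel spigot 28 mm wide tapering to 20, 16 mm tall. Point: on its axis, on the plate's top face, 56 mm above the bench; z up. The arm (80 to 100 mm wide, up to 60 mm above the bench) runs outward from it to the side.
- saddle_white_seat (a point): Fixed white saddle plate, 84 mm round, 12 mm thick, on the end of a yellow lift arm (which one varies); central steel spigot 28 mm wide tapering to 20, 16 mm tall. Point: on its axis, on the plate's top face, 56 mm above the bench; z up. The arm (80 to 100 mm wide, up to 60 mm above the bench) runs outward from it to the side.
- spray_mid (a point): Bystander: spray can with a yellow label, 54 mm wide, 150 mm tall; this point is on its axis half-way up.
- mug_mid (a point): Bystander: white mug, 80 mm wide, 90 mm tall, handle at its +y side; this point is on its axis half-way up.
- wrench: Bystander: steel wrench, 180 mm long, lying flat along its x axis beyond the work, roughly across the bench; origin on the bench under its middle.

How it is judged:
At the end, for the whole second after the job is handed in: On the blue saddle, from below: red extension, aluminium extension, rubber pad; on the white saddle: green extension, orange cradle. Each is centred within 8 mm on what is below it, seated to within 4 mm in height, upright within 0.08 rad (4.6 degrees), at rest (slower than 20 mm/s) and released (horizontal distance between long_mid and saddle_blue_seat below 0.008 m and z of long_mid in the frame of saddle_blue_seat between 0.044 and 0.052 m and angle between each of long_mid, short_mid, pad_mid, medium_mid, cradle_mid's own z axis and vertical below 0.08 rad and linear speed of each of long, short, pad, medium, cradle below 0.02 m/s and horizontal distance between short_mid and long_mid below 0.008 m and z of short_mid in the frame of long_mid between 0.056 and 0.064 m and horizontal distance between pad_mid and short_mid below 0.008 m and z of pad_mid in the frame of short_mid between 0.028 and 0.036 m and horizontal distance between medium_mid and saddle_white_seat below 0.008 m and z of medium_mid in the frame of saddle_white_seat between 0.034 and 0.042 m and horizontal distance between cradle_mid and medium_mid below 0.008 m and z of cradle_mid in the frame of medium_mid between 0.047 and 0.055 m); the robot touches nothing.
It fails at once if the spray can is disturbed (shifted more than 30 mm or tipped over) (distance of spray_mid from where it was at the start of the episode above 0.03 m or angle between spray_mid's own z axis and vertical above 0.5 rad).
It fails at once if the mug is disturbed (shifted more than 30 mm or tipped over) (distance of mug_mid from where it was at the start of the episode above 0.03 m or angle between mug_mid's own z axis and vertical above 0.5 rad).
It fails at once if the wrench is disturbed (shifted more than 30 mm or tipped over) (distance of wrench from where it was at the start of the episode above 0.03 m or angle between wrench's own z axis and vertical above 0.5 rad).
It also fails if it takes over 109 s, if anything falls off the work surface, if the arm or the gripper's body presses on something with over 40 N, if the wrist force passes 120 N, or if a joint passes its speed limit or range.

### The arm

A 7-joint arm with a two-finger parallel gripper is mounted at the origin on the work surface. World frame = base frame: x ahead of the robot, y to its left, z up, the work surface at z = 0. Lengths are in m, angles in rad, forces in N, time in s.
With the tool pointing down it reaches from about 0.425 to 0.925 m from the base axis. Payload 6.8 kg.
Tool frame: the origin (TCP) lies between the finger pads; the fingertips stand r.tcp_to_tips ahead of it and the grasp point (between the pads) lies 3 mm ahead of it (r.tcp_to_tips is the distance from the TCP to the fingertips, in m); z points along the fingers, y is the line along which they close (so a half turn about z gives the same grasp; the last joint's range is limited). The gripper opens to 85 mm and grips with 20 to 120 N. Pads are 22 mm wide; open, the fingers measure 114 mm over their backs; the gripper's body (76 mm by 85 mm) begins 54 mm behind the grasp point. The pads swing forward as they close: fully open they stand 13 mm farther back than shut.
Start: joints at [-1.326, 0.477, 0.022, 1.555, -0.011, 1.109, -0.083], TCP at [0.233, 0.633, 0.253] pointing down, gripper open.
Joint ranges: [-2.96, 2.96], [-0.34, 2.1], [-1.41, 1.46], [0.24, 2.44], [-1.37, 4.51], [0.17, 1.92], [-2.96, 2.96]. Speed limits (rad/s): [2.39, 2.39, 3.14, 3.14, 3.14, 3.14, 3.14].

### API

Orientations are given as a rotation vector (axis times angle).
In Python, from bench import r gives the robot as it stands. The module is installed in compiled form; this text tells all that it offers.
- The arm moves only by the tool step_arm, never from a script. Its argument "moves" is a list of rows, each an object of numbers: "rx", "ry", "rz": the turn, a rotation vector about the tool's x, y, z in degrees; "dx", "dy", "dz": the shift along the tool's x, y, z in mm; "gripper": the opening, from -1 (shut) to 1 (fully open). In form: [{"rx": .., "ry": .., "rz": .., "dx": .., "dy": .., "dz": .., "gripper": ..}, ...]. A call has 1 to 20 rows; each row shifts and turns the commanded pose from where the row before left it, along the tool's axes as they then stand; what a row does not reach is not made up. A row lasts 1/8 s, in which the tool goes at most 62.5 mm and 10.7 degrees, less where a joint would pass 70% of its speed; a pose out of reach is approached as far as the arm can. A call is refused whole if a number of a shift passes 62.5 or a number of a turn 10.7, either way. A call with a gripper value outside its range is refused whole. The fingers move at their own pace and stop on an object; "grip_force" is the grip in N (left out, the last holds). Time passes only in rows, so rows that do not move let the fingers close. It gives the time, the measured TCP pose, the force, the opening and the grip force at its end, in the units of the state.
- r.get_obs(): the state, without advancing time (a new reading comes with each control period).
- r.grab_frame(name): name is "scene" or "side" or "wrist"; returns the picture (384x512x3 uint8, blue, green, red); there is no depth.
- r.camera_info(name): a dict with "mtx" (3x3 intrinsics, pixels), "rvec" (rotation vector, rad) and "tvec" (3), from world to camera coordinates, as OpenCV has them. Camera axes: x right, y down, z forward; pixel columns grow to the right and rows downward; lengths in m; the calibration is good to about 2 mm. A picture is of the moment at which its call begins: read the wrist's pose just before it. camera_info takes no time and is no camera call; for the wrist camera it gives the pose at the moment of the call.
- r.hand_in(): hands the job in; it is judged then, once.
The state is a dict: "clock": time; "joints": joint angles; "qvel": joint speeds; "tau": joint torques, N m; "tcp_pos": TCP position; "orientation": TCP orientation; "contact_force": force on the tool from outside, world axes, zero at the start; "moment": the same for the moment, N m; "grip_width": finger opening in m; "gripper_force": force on a finger pad.
Only numpy, scipy, OpenCV 4.12 (cv2) and the standard library are available. Lean on these libraries where they do the work, as an engineer would, in place of code of your own. Each camera call takes 0.05 s, during which the arm holds its last target. There are 200 camera calls.

## Working session

There is one attempt and no reset: what is moved stays moved. The work goes in short steps, Python scripts to look and compute and a tool call to move; the robot and the scene stay as the last step left them, time stands still between calls to the robot, and variables do not carry over. Pictures are saved under pics/ and viewed, at most 16 in all, crops included, and the job is handed in when it is done.

Besides the shell and the picture viewer there is one more tool, called after "Call:" as name([rows], argument=value, ...), one row to a line, values as JSON. step_arm: Moves the arm, as the interface text tells. Its arguments: {"type":"object","properties":{"moves":{"type":"array","items":{"type":"object","properties":{"rx":{"type":"number"},"ry":{"type":"number"},"rz":{"type":"number"},"dx":{"type":"number"},"dy":{"type":"number"},"dz":{"type":"number"},"gripper":{"type":"number"}}}},"grip_force":{"type":"number"}},"required":["moves"]}

```bash
mkdir -p pics
python3 - <<'E'
from bench import r
import cv2,numpy as np
for n in("scene","side","wrist"):
    i=r.camera_info(n);f=r.grab_frame(n);cv2.imwrite(f"pics/{n}0.png",f)
    R=cv2.Rodrigues(np.array(i["rvec"]))[0];print(n,np.round(-R.T@np.ravel(i["tvec"]),3),np.round(R[2],2),np.round(i["mtx"],0).tolist())
o=r.get_obs();print(o,r.tcp_to_tips)
E
```

```text
scene [0.981 0.314 0.898] [-0.4  -0.33 -0.85] [[389.0, 0.0, 252.0], [0.0, 389.0, 200.0], [0.0, 0.0, 1.0]]
side [-0.077 -0.634  0.836] [ 0.56  0.52 -0.64] [[462.0, 0.0, 254.0], [0.0, 462.0, 191.0], [0.0, 0.0, 1.0]]
wrist [0.169 0.657 0.372] [ 0.25 -0.09 -0.96] [[315.0, 0.0, 253.0], [0.0, 315.0, 191.0], [0.0, 0.0, 1.0]]
{'clock': 0.15, 'joints': array([-1.32607368,  0.47762961,  0.02235643,  1.55617915, -0.01150112,
        1.10930334, -0.08310481]), 'qvel': array([ 0.00038258, -0.00152604, -0.00091845, -0.00225359,  0.00086121,
        0.00074467,  0.00075905]), 'tau': array([ 2.39629422e-03, -5.96923470e+01,  1.61008324e+00, -2.81491899e+01,
        1.26892174e-02,  6.57608893e-03,  1.34163358e-05]), 'tcp_pos': array([0.23311136, 0.63303556, 0.25255532]), 'orientation': array([-5.51310330e-01, -3.09269298e+00,  2.17332030e-03]), 'contact_force': array([ 0.70904744, -0.4162006 , -0.20991896]), 'moment': array([ 0.03864733, -0.01629398, -0.03057535]), 'gripper_force': 0.0, 'grip_width': 0.08518692910062342} 0.022
```

View pics/scene0.png

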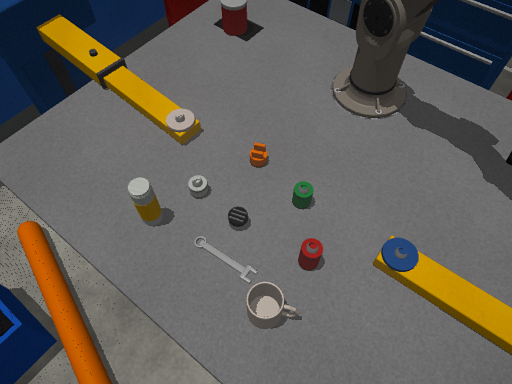

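View pics/side0.png

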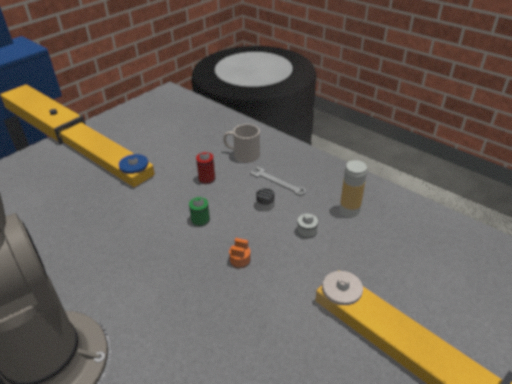

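Scene view: red (311,254), green (303,195), alu (198,186), pad (238,216), orange (259,155), blue (400,253), white (180,120), spray (146,200), mug (266,305), wrench from (200,242) to (250,275). The side view shows the same pieces, all standing upright.

```bash
cat > h.py <<'E'
import cv2,numpy as np
from bench import r
def ray(i,uv):
    R=cv2.Rodrigues(np.array(i["rvec"],float))[0];t=np.ravel(i["tvec"])
    p=cv2.undistortPoints(np.array([[uv]],float),np.array(i["mtx"]),None)[0,0]
    return -R.T@t,R.T@np.array([p[0],p[1],1.])
def cast(i,uv,z):
    c,d=ray(i,uv);return c+d*(z-c[2])/d[2]
def proj(i,P): return cv2.projectPoints(np.array([P],float),np.array(i["rvec"],float),np.array(i["tvec"],float),np.array(i["mtx"]),None)[0].ravel()
def mask(f,k):
    h=cv2.cvtColor(f,cv2.COLOR_BGR2HSV);H,S,V=[h[...,j].astype(int) for j in range(3)]
    m={"red":(S>120)&((H<6)|(H>170))&(V>50),"green":(S>100)&(H>45)&(H<85)&(V>30),"orange":(S>140)&(H>=6)&(H<20)&(V>90),
     "blue":(S>110)&(H>100)&(H<130)&(V>50),"white":(S<50)&(V>165),"alu":(S<60)&(V>135),"pad":(V<62)}[k]
    return m.astype(np.uint8)
def blob(f,k,uv,w=30):
    m=mask(f,k);q=np.zeros_like(m);u,v=map(int,uv);y0,x0=max(v-w,0),max(u-w,0)
    q[y0:v+w,x0:u+w]=m[y0:v+w,x0:u+w]
    q=cv2.morphologyEx(q,cv2.MORPH_CLOSE,np.ones((5,5)))
    cs=cv2.findContours(q,0,2)[0];c=cv2.convexHull(max(cs,key=cv2.contourArea));M=cv2.moments(c)
    return (M["m10"]/M["m00"],M["m01"]/M["m00"]),cv2.boundingRect(c)
E
python3 - <<'E'
from h import *
T={"red":((311,254),(205,168),.04),"green":((303,195),(199,210),.03),"alu":((198,186),(307,225),.02),"pad":((238,216),(265,198),.032),"orange":((259,155),(240,252),.029),"blue":((400,253),(134,162),.056),"white":((180,120),(343,287),.056)}
I={n:r.camera_info(n) for n in("scene","side")};F={n:cv2.imread(f"pics/{n}0.png") for n in I}
for k,(a,b,z) in T.items():
    P=[]
    for n,uv in(("scene",a),("side",b)):
        c,bb=blob(F[n],k,uv,24);p=cast(I[n],c,z);P.append(p[:2]);print(k,n,np.round(c,1),bb,np.round(p[:2],4))
for n,uv in(("scene",(146,200)),("side",(354,188))):print("spray",cast(I[n],uv,.075))
for n,uv in(("scene",(266,305)),("side",(245,143))):print("mug",cast(I[n],uv,.045))
for uv in((200,242),(250,275)):print("wr",cast(I["scene"],uv,0))
E
```

```text
red scene [310.1 253.3] (299, 238, 24, 32) [0.6066 0.1842]
red side [205.1 167.4] (196, 154, 18, 29) [0.6098 0.1876]
green scene [302.4 193.9] (293, 181, 21, 27) [0.4751 0.0712]
green side [198.8 210.3] (190, 198, 18, 26) [0.4799 0.076 ]
alu scene [197.1 182.5] (188, 175, 19, 16) [ 0.6174 -0.1765]
alu side [307.4 219.8] (297, 213, 22, 15) [ 0.6433 -0.153 ]
pad scene [237.8 217.2] (228, 207, 20, 24) [ 0.6357 -0.0163]
pad side [263.8 198.8] (257, 192, 16, 13) [ 0.6225 -0.0239]
orange scene [258.1 154. ] (250, 142, 17, 24) [ 0.443  -0.1029]
orange side [239.3 252.1] (230, 238, 20, 28) [ 0.4428 -0.1031]
blue scene [399.6 254.1] (382, 238, 36, 33) [0.4852 0.3507]
blue side [133.2 163.1] (120, 155, 27, 17) [0.4765 0.3429]
white scene [179.8 118.7] (166, 109, 28, 21) [ 0.5    -0.3483]
white side [342.7 286.1] (324, 271, 39, 31) [ 0.4973 -0.3514]
spray [ 0.75755341 -0.20920682  0.075     ]
spray [ 0.76768615 -0.20497837  0.075     ]
mug [0.77141285 0.17874528 0.045     ]
mug [0.77000777 0.17939182 0.045     ]
wr [ 0.73784561 -0.05750521  0.        ]
wr [0.72683926 0.09676582 0.        ]
```

Call:
step_arm([
  {"rz": -10.1},
  {"rz": -10.1},
  {"dx": -31,"dy": -37},
  {"dx": -31,"dy": -37},
  {"dx": -31,"dy": -37},
  {"dx": -31,"dy": -37},
  {"dx": -31,"dy": -37},
  {"dx": -31,"dy": -37},
  {"dx": -31,"dy": -37},
  {"dx": -31,"dy": -37},
  {"dx": -31,"dy": -37},
  {"dx": -31,"dy": -37},
  {"dx": -31,"dy": -37},
  {"dx": -31,"dy": -37},
  {},
  {},
], grip_force=50)

```text
invalid input at $.moves[0]: expected keys rx, ry, rz, dx, dy, dz, gripper
```

Call:
step_arm([
  {"rx": 0,"ry": 0,"rz": -10.1,"dx": 0,"dy": 0,"dz": 0,"gripper": 1},
  {"rx": 0,"ry": 0,"rz": -10.1,"dx": 0,"dy": 0,"dz": 0,"gripper": 1},
  {"rx": 0,"ry": 0,"rz": 0,"dx": -31,"dy": -37,"dz": 0,"gripper": 1},
  {"rx": 0,"ry": 0,"rz": 0,"dx": -31,"dy": -37,"dz": 0,"gripper": 1},
  {"rx": 0,"ry": 0,"rz": 0,"dx": -31,"dy": -37,"dz": 0,"gripper": 1},
  {"rx": 0,"ry": 0,"rz": 0,"dx": -31,"dy": -37,"dz": 0,"gripper": 1},
  {"rx": 0,"ry": 0,"rz": 0,"dx": -31,"dy": -37,"dz": 0,"gripper": 1},
  {"rx": 0,"ry": 0,"rz": 0,"dx": -31,"dy": -37,"dz": 0,"gripper": 1},
  {"rx": 0,"ry": 0,"rz": 0,"dx": -31,"dy": -37,"dz": 0,"gripper": 1},
  {"rx": 0,"ry": 0,"rz": 0,"dx": -31,"dy": -37,"dz": 0,"gripper": 1},
  {"rx": 0,"ry": 0,"rz": 0,"dx": -31,"dy": -37,"dz": 0,"gripper": 1},
  {"rx": 0,"ry": 0,"rz": 0,"dx": -31,"dy": -37,"dz": 0,"gripper": 1},
  {"rx": 0,"ry": 0,"rz": 0,"dx": -31,"dy": -37,"dz": 0,"gripper": 1},
  {"rx": 0,"ry": 0,"rz": 0,"dx": -31,"dy": -37,"dz": 0,"gripper": 1},
  {"rx": 0,"ry": 0,"rz": 0,"dx": 0,"dy": 0,"dz": 0,"gripper": 1},
  {"rx": 0,"ry": 0,"rz": 0,"dx": 0,"dy": 0,"dz": 0,"gripper": 1},
], grip_force=50)

```text
clock: 2.15
tcp_pos: [0.6047, 0.1898, 0.2529]
orientation: [-0.0, -3.141, -0.001]
contact_force: [-0.9, 0.2, -0.0]
grip_width: 0.0851
gripper_force: 0.0
```

Run:
```python
from h import *
o=r.get_obs();print(o["joints"].round(2));i=r.camera_info("wrist");f=r.grab_frame("wrist");cv2.imwrite("pics/w1.png",f)
np.save("w1",[np.ravel(i["rvec"]),np.ravel(i["tvec"])])
for k,p,z in(("red",(.608,.186),.04),("green",(.477,.073),.03),("blue",(.481,.347),.056)):
    try:
        c,bb=blob(f,k,proj(i,[*p,z]),80);print(k,c,bb,cast(i,c,z))
    except Exception as e:print(k,proj(i,[*p,z]),e)
```

```text
[-0.5   0.41  0.13  1.67 -0.06  1.07  1.22]
red (246.83351273771078, 178.63394330821671) (221, 149, 52, 59) [0.61544057 0.18374037 0.04      ]
green (129.14461349316122, 40.28400184416782) (95, 8, 71, 64) [0.47600734 0.06677477 0.03      ]
blue (422.42881500426256, 42.11452117078715) (378, 0, 90, 89) [0.48207927 0.34700027 0.056     ]
```

View pics/w1.png

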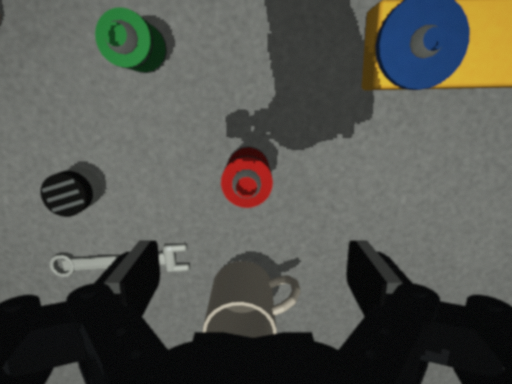

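Wrist view: red top face about (247,182), green top (123,38), pad top (66,192), blue plate (423,42), with the mug at the bottom around (245,300), clear of the fingers.

```bash
cat >> h.py <<'E'
def hough(i,f,P,R,win=1.6):
    """circle of radius R (m) about world point P -> refined world point; uses edges of the top face"""
    c=proj(i,P);q=proj(i,[P[0],P[1]+R,P[2]]);rr=np.linalg.norm(q-c);w=int(rr*win)+12
    u,v=c.astype(int);x0,y0=max(u-w,0),max(v-w,0);g=f[y0:v+w,x0:u+w].max(2)
    g=cv2.resize(g,None,fx=3,fy=3,interpolation=cv2.INTER_CUBIC)
    C=cv2.HoughCircles(g,cv2.HOUGH_GRADIENT_ALT,1.5,300,param1=150,param2=.3,minRadius=int(rr*3*.9),maxRadius=int(rr*3*1.12))
    if C is None: return None
    a=C[0,0]/3;uv=(a[0]+x0-.33,a[1]+y0-.33);return np.round(uv,1),round(float(a[2]),1),round(float(rr),1),cast(i,uv,P[2]).round(4)
E
python3 - <<'E'
from h import *
i=r.camera_info("wrist");f=cv2.imread("pics/w1.png")
for n,uv,z in(("red",(247,182),.08),("redspig",(247,185),.096),("green",(123,38),.06),("blue",(423,42),.056),("pad",(66,193),.04)):print(n,cast(i,uv,z).round(4))
print(hough(i,f,[.612,.185,.08],.025),hough(i,f,[.477,.07,.06],.025),hough(i,f,[.482,.347,.056],.042),hough(i,f,[.63,-.02,.04],.025))
print(proj(i,[.612,.185,.08]))
E
```

```text
red [0.609  0.1855 0.08  ]
redspig [0.6078 0.1858 0.096 ]
green [0.4792 0.0729 0.06  ]
blue [0.4814 0.3483 0.056 ]
pad [ 0.6316 -0.0142  0.04  ]
(array([246.7, 183.2]), 25.6, 26.0, array([0.6101, 0.1852, 0.08  ])) None (array([420.7,  43.7]), 46.0, 45.3, array([0.4828, 0.3463, 0.056 ])) (array([ 66.7, 193.7]), 23.3, 22.8, array([ 0.6324, -0.0136,  0.04  ]))
[246.44686302 185.04461337]
```

Call:
step_arm([
  {"rx": 0,"ry": 0,"rz": 0,"dx": -4,"dy": -4,"dz": 30,"gripper": 1},
  {"rx": 0,"ry": 0,"rz": 0,"dx": 0,"dy": 0,"dz": 50,"gripper": 1},
  {"rx": 0,"ry": 0,"rz": 0,"dx": 0,"dy": 0,"dz": 50,"gripper": 1},
  {"rx": 0,"ry": 0,"rz": 0,"dx": 0,"dy": 0,"dz": 40,"gripper": 1},
  {"rx": 0,"ry": 0,"rz": 0,"dx": 0,"dy": 0,"dz": 25,"gripper": 1},
  {"rx": 0,"ry": 0,"rz": 0,"dx": 0,"dy": 0,"dz": 0,"gripper": -1},
  {"rx": 0,"ry": 0,"rz": 0,"dx": 0,"dy": 0,"dz": 0,"gripper": -1},
  {"rx": 0,"ry": 0,"rz": 0,"dx": 0,"dy": 0,"dz": 0,"gripper": -1},
  {"rx": 0,"ry": 0,"rz": 0,"dx": 0,"dy": 0,"dz": 0,"gripper": -1},
  {"rx": 0,"ry": 0,"rz": 0,"dx": 0,"dy": 0,"dz": 0,"gripper": -1},
], grip_force=60)

```text
clock: 3.45
tcp_pos: [0.61, 0.1859, 0.0599]
orientation: [0.0, 3.139, 0.002]
contact_force: [-0.8, 0.2, 7.1]
grip_width: 0.0487
gripper_force: 62.8
```

Call:
step_arm([
  {"rx": 0,"ry": 0,"rz": 0,"dx": 0,"dy": 0,"dz": -30,"gripper": -1},
  {"rx": 0,"ry": 0,"rz": 0,"dx": 0,"dy": 0,"dz": -45,"gripper": -1},
  {"rx": 0,"ry": 0,"rz": 0,"dx": 0,"dy": 0,"dz": -45,"gripper": -1},
  {"rx": 0,"ry": 0,"rz": 0,"dx": 20,"dy": 25,"dz": 0,"gripper": -1},
  {"rx": 0,"ry": 0,"rz": 0,"dx": 30,"dy": 39,"dz": 0,"gripper": -1},
  {"rx": 0,"ry": 0,"rz": 0,"dx": 30,"dy": 39,"dz": 0,"gripper": -1},
  {"rx": 0,"ry": 0,"rz": 0,"dx": 30,"dy": 39,"dz": 0,"gripper": -1},
  {"rx": 0,"ry": 0,"rz": 0,"dx": 18,"dy": 20,"dz": 0,"gripper": -1},
  {"rx": 0,"ry": 0,"rz": 0,"dx": 0,"dy": 0,"dz": 0,"gripper": -1},
  {"rx": 0,"ry": 0,"rz": 0,"dx": 0,"dy": 0,"dz": 0,"gripper": -1},
], grip_force=60)

```text
clock: 4.7
tcp_pos: [0.4812, 0.3464, 0.1779]
orientation: [-0.001, -3.141, 0.002]
contact_force: [0.4, -0.3, -5.0]
grip_width: 0.049
gripper_force: 63.9
```

Run:
```python
from h import *
o=r.get_obs();print(o["tcp_pos"],o["contact_force"])
F=[r.grab_frame(n) for n in("wrist","scene","side")];cv2.imwrite("pics/w2.png",F[0])
a=F[1][160:310,300:500];b=F[2][60:210,50:250]
cv2.imwrite("pics/c2.png",cv2.resize(np.hstack([a,b]),(800,300)))
```

```text
[0.48119516 0.3464499  0.17792674] [ 0.39118523 -0.28120924 -4.96175394]
```

View pics/w2.png

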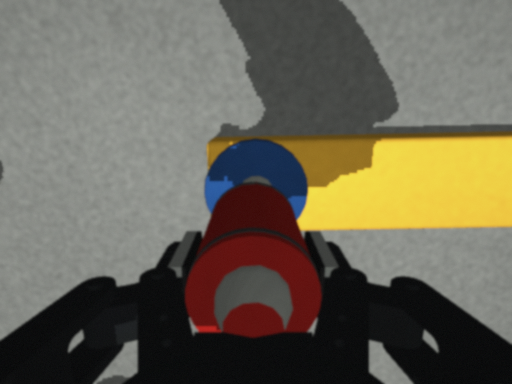

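View pics/c2.png

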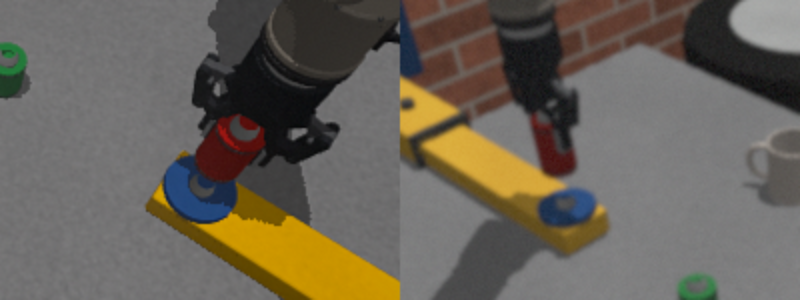

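Wrist view: red is held upright, and the blue plate spans u 205..307 with its top edge at v 139, so its centre is near (256,189). I'll cast that.

Run:
```python
from h import *
i=r.camera_info("wrist")
for v in(187,189,190):print(cast(i,(256,v),.056))
q=[proj(i,[.482,.347+d,.056]) for d in(-.042,.042)];print(q,proj(i,[.44,.347,.056]),proj(i,[.4812,.3464,.202]))
```

```text
[0.47825125 0.34890033 0.056     ]
[0.47990154 0.34890145 0.056     ]
[0.48072887 0.34890201 0.056     ]
[array([201.08238057, 191.63617736]), array([306.17018631, 191.43868452])] [253.54511222 138.58252676] [252.80804137 301.67011751]
```

Call:
step_arm([
  {"rx": 0,"ry": 0,"rz": 0,"dx": 0,"dy": 2,"dz": 20,"gripper": -1},
  {"rx": 0,"ry": 0,"rz": 0,"dx": 0,"dy": 0,"dz": 15,"gripper": -1},
  {"rx": 0,"ry": 0,"rz": 0,"dx": 0,"dy": 0,"dz": 10,"gripper": -1},
  {"rx": 0,"ry": 0,"rz": 0,"dx": 0,"dy": 0,"dz": 9,"gripper": -1},
  {"rx": 0,"ry": 0,"rz": 0,"dx": 0,"dy": 0,"dz": 7,"gripper": -1},
  {"rx": 0,"ry": 0,"rz": 0,"dx": 0,"dy": 0,"dz": 0,"gripper": -1},
], grip_force=60)

```text
clock: 5.6
tcp_pos: [0.4809, 0.3492, 0.1169]
orientation: [-0.0, -3.141, 0.001]
contact_force: [0.1, -0.5, -4.5]
grip_width: 0.0489
gripper_force: 63.9
```

Call:
step_arm([
  {"rx": 0,"ry": 0,"rz": 0,"dx": 0,"dy": 0,"dz": 1.5,"gripper": -1},
  {"rx": 0,"ry": 0,"rz": 0,"dx": 0,"dy": 0,"dz": 0,"gripper": 1},
  {"rx": 0,"ry": 0,"rz": 0,"dx": 0,"dy": 0,"dz": 0,"gripper": 1},
  {"rx": 0,"ry": 0,"rz": 0,"dx": 0,"dy": 0,"dz": 0,"gripper": 1},
  {"rx": 0,"ry": 0,"rz": 0,"dx": 0,"dy": 0,"dz": -20,"gripper": 1},
  {"rx": 0,"ry": 0,"rz": 0,"dx": 0,"dy": 0,"dz": -50,"gripper": 1},
  {"rx": 0,"ry": 0,"rz": 0,"dx": 0,"dy": 0,"dz": -60,"gripper": 1},
  {"rx": 0,"ry": 0,"rz": 0,"dx": 0,"dy": 0,"dz": -50,"gripper": 1},
  {"rx": 0,"ry": 0,"rz": 0,"dx": 0,"dy": 0,"dz": 0,"gripper": 1},
  {"rx": 0,"ry": 0,"rz": 0,"dx": 0,"dy": 0,"dz": 0,"gripper": 1},
], grip_force=60)

```text
clock: 6.85
tcp_pos: [0.4809, 0.3492, 0.2954]
orientation: [-0.0, -3.141, 0.0]
contact_force: [-0.3, 0.3, -0.4]
grip_width: 0.0854
gripper_force: 0.0
```

Run:
```python
from h import *
i=r.camera_info("wrist");f=r.grab_frame("wrist");cv2.imwrite("pics/w3.png",f)
print(hough(i,f,[.481,.349,.136],.025),proj(i,[.481,.349,.136]));print(hough(i,f,[.481,.349,.056],.042))
```

```text
(array([252.2, 182.2]), 26.9, 27.4, array([0.4824, 0.349 , 0.136 ])) [252.19491321 180.66935622]
(array([252.7, 164.7]), 36.0, 36.3, array([0.4814, 0.3494, 0.056 ]))
```

View pics/w3.png

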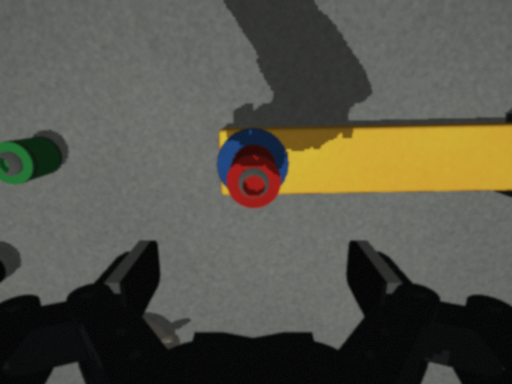

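Red is seated on blue at (0.482, 0.349), with the Hough radius matching the expected height. Next is the aluminium extension.

Call:
step_arm([
  {"rx": 0,"ry": 0,"rz": 0,"dx": -13,"dy": -45,"dz": 0,"gripper": 1},
  {"rx": 0,"ry": 0,"rz": 0,"dx": -15,"dy": -52,"dz": 0,"gripper": 1},
  {"rx": 0,"ry": 0,"rz": 0,"dx": -15,"dy": -52,"dz": 0,"gripper": 1},
  {"rx": 0,"ry": 0,"rz": 0,"dx": -15,"dy": -52,"dz": 0,"gripper": 1},
  {"rx": 0,"ry": 0,"rz": 0,"dx": -15,"dy": -52,"dz": 0,"gripper": 1},
  {"rx": 0,"ry": 0,"rz": 0,"dx": -15,"dy": -52,"dz": 0,"gripper": 1},
  {"rx": 0,"ry": 0,"rz": 0,"dx": -15,"dy": -52,"dz": 0,"gripper": 1},
  {"rx": 0,"ry": 0,"rz": 0,"dx": -15,"dy": -52,"dz": 15,"gripper": 1},
  {"rx": 0,"ry": 0,"rz": 0,"dx": -15,"dy": -52,"dz": 15,"gripper": 1},
  {"rx": 0,"ry": 0,"rz": 0,"dx": -15,"dy": -52,"dz": 15,"gripper": 1},
  {"rx": 0,"ry": 0,"rz": 0,"dx": 0,"dy": 0,"dz": 0,"gripper": 1},
  {"rx": 0,"ry": 0,"rz": 0,"dx": 0,"dy": 0,"dz": 0,"gripper": 1},
], grip_force=60)

```text
clock: 8.4
tcp_pos: [0.6283, -0.1631, 0.2491]
orientation: [-0.001, -3.139, -0.001]
contact_force: [0.4, 0.3, -0.1]
grip_width: 0.0855
gripper_force: 0.0
```

Run:
```python
from h import *
print(r.get_obs()["joints"].round(2))
i=r.camera_info("wrist");f=r.grab_frame("wrist");cv2.imwrite("pics/w4.png",f)
for n,P in(("alu",[.628,-.166,.04]),("pad",[.632,-.014,.04]),("white",[.498,-.35,.056])):print(n,hough(i,f,P,.042 if n=="white" else .025),proj(i,P))
c,bb=blob(f,"orange",proj(i,[.443,-.103,.029]),60);print("or",c,bb,cast(i,c,.029))
```

```text
[-0.08  0.45  0.32  1.64 -0.16  1.08  1.86]
alu (array([250.2, 168.2]), 23.3, 23.5, array([ 0.6264, -0.1653,  0.04  ])) [249.48071687 169.66330117]
pad (array([383.7, 171.7]), 25.2, 23.4, array([ 0.6302, -0.0227,  0.04  ])) [391.60253798 173.29810497]
white None [45.88144659 32.40602057]
or (309.69696969696963, 2.130853994490358) (296, 0, 32, 6) [ 0.46597866 -0.1076582   0.029     ]
```

View pics/w4.png

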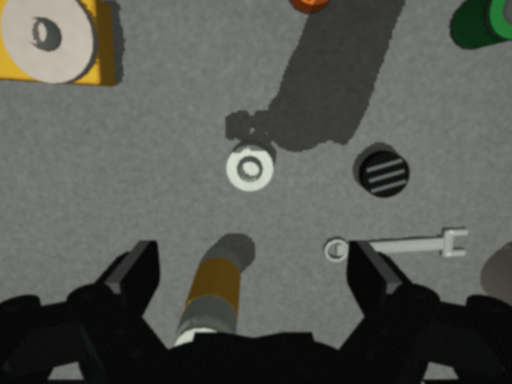

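Call:
step_arm([
  {"rx": 0,"ry": 0,"rz": 0,"dx": 2,"dy": -2,"dz": 35,"gripper": 1},
  {"rx": 0,"ry": 0,"rz": 0,"dx": 0,"dy": 0,"dz": 55,"gripper": 1},
  {"rx": 0,"ry": 0,"rz": 0,"dx": 0,"dy": 0,"dz": 55,"gripper": 1},
  {"rx": 0,"ry": 0,"rz": 0,"dx": 0,"dy": 0,"dz": 45,"gripper": 1},
  {"rx": 0,"ry": 0,"rz": 0,"dx": 0,"dy": 0,"dz": 25,"gripper": 1},
  {"rx": 0,"ry": 0,"rz": 0,"dx": 0,"dy": 0,"dz": 8,"gripper": 1},
  {"rx": 0,"ry": 0,"rz": 0,"dx": 0,"dy": 0,"dz": 0,"gripper": -1},
  {"rx": 0,"ry": 0,"rz": 0,"dx": 0,"dy": 0,"dz": 0,"gripper": -1},
  {"rx": 0,"ry": 0,"rz": 0,"dx": 0,"dy": 0,"dz": 0,"gripper": -1},
  {"rx": 0,"ry": 0,"rz": 0,"dx": 0,"dy": 0,"dz": 0,"gripper": -1},
  {"rx": 0,"ry": 0,"rz": 0,"dx": 0,"dy": 0,"dz": 0,"gripper": -1},
], grip_force=60)

```text
clock: 9.82
tcp_pos: [0.6284, -0.1657, 0.0298]
orientation: [0.0, 3.138, -0.0]
contact_force: [-0.8, 0.8, 6.4]
grip_width: 0.0486
gripper_force: 62.4
```

Call:
step_arm([
  {"rx": 0,"ry": 0,"rz": 0,"dx": 0,"dy": 0,"dz": -30,"gripper": -1},
  {"rx": 0,"ry": 0,"rz": 0,"dx": 0,"dy": 0,"dz": -55,"gripper": -1},
  {"rx": 0,"ry": 0,"rz": 0,"dx": 0,"dy": 0,"dz": -55,"gripper": -1},
  {"rx": 0,"ry": 0,"rz": 0,"dx": 0,"dy": 20,"dz": -50,"gripper": -1},
  {"rx": 0,"ry": 0,"rz": 0,"dx": 12,"dy": 44,"dz": 0,"gripper": -1},
  {"rx": 0,"ry": 0,"rz": 0,"dx": 15,"dy": 50,"dz": 0,"gripper": -1},
  {"rx": 0,"ry": 0,"rz": 0,"dx": 15,"dy": 50,"dz": 0,"gripper": -1},
  {"rx": 0,"ry": 0,"rz": 0,"dx": 15,"dy": 50,"dz": 0,"gripper": -1},
  {"rx": 0,"ry": 0,"rz": 0,"dx": 15,"dy": 50,"dz": 0,"gripper": -1},
  {"rx": 0,"ry": 0,"rz": 0,"dx": 15,"dy": 50,"dz": 0,"gripper": -1},
  {"rx": 0,"ry": 0,"rz": 0,"dx": 15,"dy": 50,"dz": 0,"gripper": -1},
  {"rx": 0,"ry": 0,"rz": 0,"dx": 15,"dy": 50,"dz": 0,"gripper": -1},
  {"rx": 0,"ry": 0,"rz": 0,"dx": 15,"dy": 50,"dz": 0,"gripper": -1},
  {"rx": 0,"ry": 0,"rz": 0,"dx": 12,"dy": 50,"dz": 0,"gripper": -1},
  {"rx": 0,"ry": 0,"rz": 0,"dx": 0,"dy": 0,"dz": 0,"gripper": -1},
  {"rx": 0,"ry": 0,"rz": 0,"dx": 0,"dy": 0,"dz": 0,"gripper": -1},
], grip_force=60)

```text
clock: 11.82
tcp_pos: [0.483, 0.3476, 0.2177]
orientation: [-0.0, -3.141, 0.002]
contact_force: [-0.6, -0.3, -3.8]
grip_width: 0.0488
gripper_force: 63.0
```

Run:
```python
from h import *
i=r.camera_info("wrist");f=r.grab_frame("wrist");cv2.imwrite("pics/w5.png",f)
t=r.get_obs()["tcp_pos"];z=t[2]-.0298;print(t,z);
print("held top",hough(i,f,[t[0],t[1],z+.04],.025),"red spig",proj(i,[.482,.349,.152]),"plate",[proj(i,[.482,.349+d,.136]).round(0) for d in(-.025,0,.025)])
```

```text
[0.4834866  0.34685219 0.2177563 ] 0.18795630257445148
held top (array([254.2, 276.7]), 62.1, 63.4, array([0.4805, 0.3485, 0.228 ])) red spig [254.48249141 214.34417124] plate [array([217., 206.]), array([254., 206.]), array([291., 206.])]
```

View pics/w5.png

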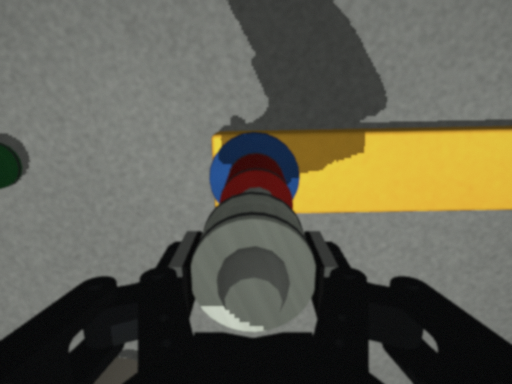

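Aluminium is held upright, top centre about (254,277). The red top beneath lies at the expected (254,206), so it's aligned within about 2 mm. Lowering.

Call:
step_arm([
  {"rx": 0,"ry": 0,"rz": 0,"dx": -1,"dy": 1,"dz": 16,"gripper": -1},
  {"rx": 0,"ry": 0,"rz": 0,"dx": 0,"dy": 0,"dz": 13,"gripper": -1},
  {"rx": 0,"ry": 0,"rz": 0,"dx": 0,"dy": 0,"dz": 10,"gripper": -1},
  {"rx": 0,"ry": 0,"rz": 0,"dx": 0,"dy": 0,"dz": 8,"gripper": -1},
  {"rx": 0,"ry": 0,"rz": 0,"dx": 0,"dy": 0,"dz": 5,"gripper": -1},
  {"rx": 0,"ry": 0,"rz": 0,"dx": 0,"dy": 0,"dz": 0,"gripper": -1},
  {"rx": 0,"ry": 0,"rz": 0,"dx": 0,"dy": 0,"dz": 0,"gripper": -1},
], grip_force=60)

```text
clock: 12.75
tcp_pos: [0.4842, 0.3495, 0.1659]
orientation: [0.0, 3.141, 0.0]
contact_force: [0.1, -0.0, -3.0]
grip_width: 0.0486
gripper_force: 63.0
```

Call:
step_arm([
  {"rx": 0,"ry": 0,"rz": 0,"dx": 0,"dy": 0,"dz": 1,"gripper": -1},
  {"rx": 0,"ry": 0,"rz": 0,"dx": 0,"dy": 0,"dz": 0,"gripper": 1},
  {"rx": 0,"ry": 0,"rz": 0,"dx": 0,"dy": 0,"dz": 0,"gripper": 1},
  {"rx": 0,"ry": 0,"rz": 0,"dx": 0,"dy": 0,"dz": 0,"gripper": 1},
  {"rx": 0,"ry": 0,"rz": 0,"dx": 0,"dy": 0,"dz": -20,"gripper": 1},
  {"rx": 0,"ry": 0,"rz": 0,"dx": 0,"dy": 0,"dz": -50,"gripper": 1},
  {"rx": 0,"ry": 0,"rz": 0,"dx": 0,"dy": 0,"dz": -50,"gripper": 1},
  {"rx": 0,"ry": 0,"rz": 0,"dx": 0,"dy": 0,"dz": -40,"gripper": 1},
  {"rx": 0,"ry": 0,"rz": 0,"dx": 0,"dy": 0,"dz": 0,"gripper": 1},
  {"rx": 0,"ry": 0,"rz": 0,"dx": 0,"dy": 0,"dz": 0,"gripper": 1},
], grip_force=60)

```text
clock: 14.0
tcp_pos: [0.4838, 0.3491, 0.3241]
orientation: [-0.0, -3.141, 0.001]
contact_force: [0.6, -0.2, 0.2]
grip_width: 0.0853
gripper_force: 0.0
```

Run:
```python
from h import *
i=r.camera_info("wrist");f=r.grab_frame("wrist");cv2.imwrite("pics/w6.png",f)
print(hough(i,f,[.482,.349,.176],.025),proj(i,[.482,.349,.176]))
```

```text
(array([253.2, 181.2]), 28.1, 28.5, array([0.4816, 0.3498, 0.176 ])) [252.23762704 181.64458055]
```

Call:
step_arm([
  {"rx": 0,"ry": 0,"rz": 0,"dx": -14,"dy": -35,"dz": 0,"gripper": 1},
  {"rx": 0,"ry": 0,"rz": 0,"dx": -19,"dy": -47,"dz": 0,"gripper": 1},
  {"rx": 0,"ry": 0,"rz": 0,"dx": -19,"dy": -47,"dz": 0,"gripper": 1},
  {"rx": 0,"ry": 0,"rz": 0,"dx": -19,"dy": -47,"dz": 0,"gripper": 1},
  {"rx": 0,"ry": 0,"rz": 0,"dx": -19,"dy": -47,"dz": 20,"gripper": 1},
  {"rx": 0,"ry": 0,"rz": 0,"dx": -19,"dy": -48,"dz": 20,"gripper": 1},
  {"rx": 0,"ry": 0,"rz": 0,"dx": -19,"dy": -48,"dz": 20,"gripper": 1},
  {"rx": 0,"ry": 0,"rz": 0,"dx": -19,"dy": -48,"dz": 20,"gripper": 1},
  {"rx": 0,"ry": 0,"rz": 0,"dx": 0,"dy": 0,"dz": 0,"gripper": 1},
  {"rx": 0,"ry": 0,"rz": 0,"dx": 0,"dy": 0,"dz": 0,"gripper": 1},
], grip_force=60)

```text
clock: 15.3
tcp_pos: [0.6304, -0.0173, 0.2434]
orientation: [-0.001, -3.139, -0.0]
contact_force: [0.2, 1.2, 0.0]
grip_width: 0.0856
gripper_force: 0.0
```

Run:
```python
from h import *
t=r.get_obs()["tcp_pos"];print(t)
i=r.camera_info("wrist");f=r.grab_frame("wrist");cv2.imwrite("pics/w7.png",f)
print(hough(i,f,[.631,-.018,.04],.025),proj(i,[.631,-.018,.04]))
c,bb=blob(f,"pad",proj(i,[.631,-.018,.035]),36);print(c,bb,cast(i,c,.035))
cv2.imwrite("pics/w67.png",np.hstack([cv2.imread("pics/w6.png")[:,100:400],f[:,100:400]]))
```

```text
[ 0.63038137 -0.01725494  0.24341075]
(array([250.2, 173.7]), 23.8, 23.8, array([ 0.6333, -0.0195,  0.04  ])) [251.63009643 171.56306237]
(255.39497716894977, 162.6879956741168) (227, 134, 60, 63) [ 0.62248535 -0.0140268   0.035     ]
```

View pics/w67.png

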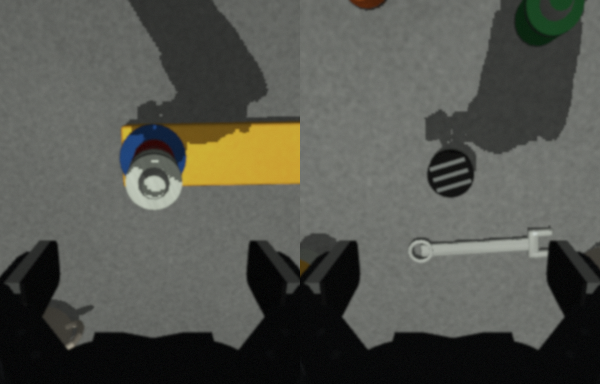

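Left crop: the aluminium piece is seated on red. Right crop: pad top at about (250,174), wrench clear at v≈245. Grasping the pad.

Call:
step_arm([
  {"rx": 0,"ry": 0,"rz": 0,"dx": -2,"dy": -2,"dz": 35,"gripper": 1},
  {"rx": 0,"ry": 0,"rz": 0,"dx": 0,"dy": 0,"dz": 55,"gripper": 1},
  {"rx": 0,"ry": 0,"rz": 0,"dx": 0,"dy": 0,"dz": 55,"gripper": 1},
  {"rx": 0,"ry": 0,"rz": 0,"dx": 0,"dy": 0,"dz": 40,"gripper": 1},
  {"rx": 0,"ry": 0,"rz": 0,"dx": 0,"dy": 0,"dz": 24,"gripper": 1},
  {"rx": 0,"ry": 0,"rz": 0,"dx": 0,"dy": 0,"dz": 8,"gripper": 1},
  {"rx": 0,"ry": 0,"rz": 0,"dx": 0,"dy": 0,"dz": 0,"gripper": -1},
  {"rx": 0,"ry": 0,"rz": 0,"dx": 0,"dy": 0,"dz": 0,"gripper": -1},
  {"rx": 0,"ry": 0,"rz": 0,"dx": 0,"dy": 0,"dz": 0,"gripper": -1},
  {"rx": 0,"ry": 0,"rz": 0,"dx": 0,"dy": 0,"dz": 0,"gripper": -1},
  {"rx": 0,"ry": 0,"rz": 0,"dx": 0,"dy": 0,"dz": 0,"gripper": -1},
], grip_force=60)

```text
clock: 16.73
tcp_pos: [0.6343, -0.0194, 0.0296]
orientation: [0.0, 3.139, 0.001]
contact_force: [-1.4, 0.9, 7.1]
grip_width: 0.0485
gripper_force: 62.6
```

Call:
step_arm([
  {"rx": 0,"ry": 0,"rz": 0,"dx": 0,"dy": 0,"dz": -30,"gripper": -1},
  {"rx": 0,"ry": 0,"rz": 0,"dx": 0,"dy": 0,"dz": -55,"gripper": -1},
  {"rx": 0,"ry": 0,"rz": 0,"dx": 0,"dy": 0,"dz": -55,"gripper": -1},
  {"rx": 0,"ry": 0,"rz": 0,"dx": 0,"dy": 0,"dz": -55,"gripper": -1},
  {"rx": 0,"ry": 0,"rz": 0,"dx": 11,"dy": 29,"dz": -35,"gripper": -1},
  {"rx": 0,"ry": 0,"rz": 0,"dx": 20,"dy": 48,"dz": 0,"gripper": -1},
  {"rx": 0,"ry": 0,"rz": 0,"dx": 20,"dy": 48,"dz": 0,"gripper": -1},
  {"rx": 0,"ry": 0,"rz": 0,"dx": 20,"dy": 48,"dz": 0,"gripper": -1},
  {"rx": 0,"ry": 0,"rz": 0,"dx": 20,"dy": 49,"dz": 0,"gripper": -1},
  {"rx": 0,"ry": 0,"rz": 0,"dx": 20,"dy": 49,"dz": 0,"gripper": -1},
  {"rx": 0,"ry": 0,"rz": 0,"dx": 20,"dy": 49,"dz": 0,"gripper": -1},
  {"rx": 0,"ry": 0,"rz": 0,"dx": 20,"dy": 49,"dz": 0,"gripper": -1},
  {"rx": 0,"ry": 0,"rz": 0,"dx": 0,"dy": 0,"dz": 0,"gripper": -1},
  {"rx": 0,"ry": 0,"rz": 0,"dx": 0,"dy": 0,"dz": 0,"gripper": -1},
], grip_force=60)

```text
clock: 18.48
tcp_pos: [0.4821, 0.3487, 0.2578]
orientation: [0.0, 3.142, -0.001]
contact_force: [-0.5, -0.4, -1.7]
grip_width: 0.0486
gripper_force: 62.8
```

Run:
```python
from h import *
i=r.camera_info("wrist");f=r.grab_frame("wrist");cv2.imwrite("pics/w8.png",f)
t=r.get_obs()["tcp_pos"];z=t[2]-.0296;print(t,z);
print("held top",hough(i,f,[t[0],t[1],z+.04],.025,1.2),proj(i,[t[0],t[1],z+.04]))
```

```text
[0.48267086 0.34789489 0.25788011] 0.2282801069543276
held top (array([250.7, 269.2]), 66.7, 63.5, array([0.4762, 0.3482, 0.2683])) [249.83624252 283.88437451]
```

View pics/w8.png

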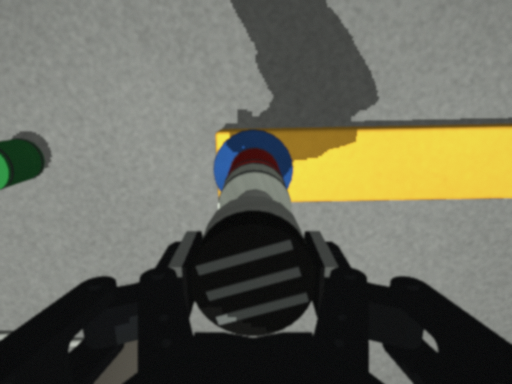

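Middle pad stripe is centred at (253,282), against the TCP projection (250,284), so the pad is centred in the grip and aligned with the stack. Lowering.

Call:
step_arm([
  {"rx": 0,"ry": 0,"rz": 0,"dx": 0,"dy": 1,"dz": 16,"gripper": -1},
  {"rx": 0,"ry": 0,"rz": 0,"dx": 0,"dy": 0,"dz": 13,"gripper": -1},
  {"rx": 0,"ry": 0,"rz": 0,"dx": 0,"dy": 0,"dz": 10,"gripper": -1},
  {"rx": 0,"ry": 0,"rz": 0,"dx": 0,"dy": 0,"dz": 8,"gripper": -1},
  {"rx": 0,"ry": 0,"rz": 0,"dx": 0,"dy": 0,"dz": 5,"gripper": -1},
  {"rx": 0,"ry": 0,"rz": 0,"dx": 0,"dy": 0,"dz": 0,"gripper": -1},
  {"rx": 0,"ry": 0,"rz": 0,"dx": 0,"dy": 0,"dz": 0,"gripper": -1},
], grip_force=60)

```text
clock: 19.4
tcp_pos: [0.4822, 0.3505, 0.2059]
orientation: [0.0, 3.141, 0.0]
contact_force: [0.2, -0.1, -1.9]
grip_width: 0.0488
gripper_force: 62.8
```

Call:
step_arm([
  {"rx": 0,"ry": 0,"rz": 0,"dx": 0,"dy": 0,"dz": 1,"gripper": -1},
  {"rx": 0,"ry": 0,"rz": 0,"dx": 0,"dy": 0,"dz": 0,"gripper": 1},
  {"rx": 0,"ry": 0,"rz": 0,"dx": 0,"dy": 0,"dz": 0,"gripper": 1},
  {"rx": 0,"ry": 0,"rz": 0,"dx": 0,"dy": 0,"dz": 0,"gripper": 1},
  {"rx": 0,"ry": 0,"rz": 0,"dx": 0,"dy": 0,"dz": -20,"gripper": 1},
  {"rx": 0,"ry": 0,"rz": 0,"dx": 0,"dy": 0,"dz": -50,"gripper": 1},
  {"rx": 0,"ry": 0,"rz": 0,"dx": 0,"dy": 0,"dz": -60,"gripper": 1},
  {"rx": 0,"ry": 0,"rz": 0,"dx": 0,"dy": 0,"dz": 0,"gripper": 1},
  {"rx": 0,"ry": 0,"rz": 0,"dx": 0,"dy": 0,"dz": 0,"gripper": 1},
], grip_force=60)

```text
clock: 20.52
tcp_pos: [0.4819, 0.3503, 0.3344]
orientation: [-0.0, -3.141, 0.0]
contact_force: [-0.5, 0.0, -0.9]
grip_width: 0.0854
gripper_force: 0.0
```

Run:
```python
from h import *
i=r.camera_info("wrist");f=r.grab_frame("wrist");cv2.imwrite("pics/w9.png",f)
print(hough(i,f,[.482,.349,.216],.025),proj(i,[.482,.349,.216]))
```

```text
(array([253.2, 192.2]), 31.8, 31.7, array([0.4814, 0.3509, 0.216 ])) [250.71496814 192.96029149]
```

Call:
step_arm([
  {"rx": 0,"ry": 0,"rz": 0,"dx": 1,"dy": -35,"dz": 0,"gripper": 1},
  {"rx": 0,"ry": 0,"rz": 0,"dx": 1,"dy": -50,"dz": 0,"gripper": 1},
  {"rx": 0,"ry": 0,"rz": 0,"dx": 1,"dy": -50,"dz": 15,"gripper": 1},
  {"rx": 0,"ry": 0,"rz": 0,"dx": 0,"dy": -50,"dz": 25,"gripper": 1},
  {"rx": 0,"ry": 0,"rz": 0,"dx": 0,"dy": -50,"dz": 25,"gripper": 1},
  {"rx": 0,"ry": 0,"rz": 0,"dx": 0,"dy": -42,"dz": 20,"gripper": 1},
  {"rx": 0,"ry": 0,"rz": 0,"dx": 0,"dy": 0,"dz": 0,"gripper": 1},
  {"rx": 0,"ry": 0,"rz": 0,"dx": 0,"dy": 0,"dz": 0,"gripper": 1},
], grip_force=60)

```text
clock: 21.58
tcp_pos: [0.4787, 0.0739, 0.2491]
orientation: [0.0, -3.14, 0.0]
contact_force: [1.1, 1.1, 0.5]
grip_width: 0.0851
gripper_force: 0.0
```

Run:
```python
from h import *
t=r.get_obs()["tcp_pos"];print(t)
i=r.camera_info("wrist");f=r.grab_frame("wrist");cv2.imwrite("pics/w10.png",f)
print(hough(i,f,[.479,.073,.06],.025),proj(i,[.479,.073,.06]))
cv2.imwrite("pics/w910.png",np.hstack([cv2.imread("pics/w9.png")[:,100:400],f[:,50:450]]))
```

```text
[0.47868429 0.07391114 0.24909727]
None [251.50662205 174.0489762 ]
```

View pics/w910.png

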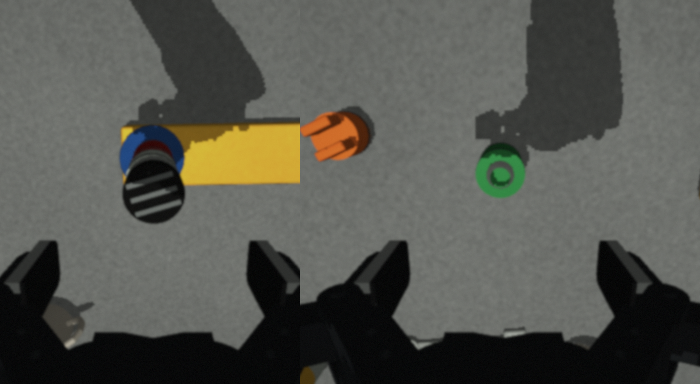

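Left crop: the blue stack is complete with the pad seated. Right crop: green top at about (250,173), as predicted. Grasping green.

Call:
step_arm([
  {"rx": 0,"ry": 0,"rz": 0,"dx": 0,"dy": -1,"dz": 35,"gripper": 1},
  {"rx": 0,"ry": 0,"rz": 0,"dx": 0,"dy": 0,"dz": 55,"gripper": 1},
  {"rx": 0,"ry": 0,"rz": 0,"dx": 0,"dy": 0,"dz": 55,"gripper": 1},
  {"rx": 0,"ry": 0,"rz": 0,"dx": 0,"dy": 0,"dz": 40,"gripper": 1},
  {"rx": 0,"ry": 0,"rz": 0,"dx": 0,"dy": 0,"dz": 25,"gripper": 1},
  {"rx": 0,"ry": 0,"rz": 0,"dx": 0,"dy": 0,"dz": 0,"gripper": -1},
  {"rx": 0,"ry": 0,"rz": 0,"dx": 0,"dy": 0,"dz": 0,"gripper": -1},
  {"rx": 0,"ry": 0,"rz": 0,"dx": 0,"dy": 0,"dz": 0,"gripper": -1},
  {"rx": 0,"ry": 0,"rz": 0,"dx": 0,"dy": 0,"dz": 0,"gripper": -1},
  {"rx": 0,"ry": 0,"rz": 0,"dx": 0,"dy": 0,"dz": 0,"gripper": -1},
], grip_force=60)

```text
clock: 22.88
tcp_pos: [0.4801, 0.073, 0.041]
orientation: [-0.0, 3.139, 0.002]
contact_force: [-1.7, 0.8, 7.7]
grip_width: 0.0485
gripper_force: 62.9
```

Call:
step_arm([
  {"rx": 0,"ry": 0,"rz": 0,"dx": 0,"dy": 0,"dz": -30,"gripper": -1},
  {"rx": 0,"ry": 0,"rz": 0,"dx": 0,"dy": 0,"dz": -50,"gripper": -1},
  {"rx": 0,"ry": 0,"rz": 0,"dx": 0,"dy": 0,"dz": -50,"gripper": -1},
  {"rx": 0,"ry": 0,"rz": 0,"dx": -3,"dy": -33,"dz": 0,"gripper": -1},
  {"rx": 0,"ry": 0,"rz": 0,"dx": -2,"dy": -50,"dz": 0,"gripper": -1},
  {"rx": 0,"ry": 0,"rz": 0,"dx": -2,"dy": -50,"dz": 0,"gripper": -1},
  {"rx": 0,"ry": 0,"rz": 0,"dx": -2,"dy": -50,"dz": 0,"gripper": -1},
  {"rx": 0,"ry": 0,"rz": 0,"dx": -2,"dy": -50,"dz": 0,"gripper": -1},
  {"rx": 0,"ry": 0,"rz": 0,"dx": -2,"dy": -50,"dz": 0,"gripper": -1},
  {"rx": 0,"ry": 0,"rz": 0,"dx": -2,"dy": -50,"dz": 0,"gripper": -1},
  {"rx": 0,"ry": 0,"rz": 0,"dx": -2,"dy": -50,"dz": 0,"gripper": -1},
  {"rx": 0,"ry": 0,"rz": 0,"dx": -2,"dy": -40,"dz": 0,"gripper": -1},
  {"rx": 0,"ry": 0,"rz": 0,"dx": 0,"dy": 0,"dz": 0,"gripper": -1},
  {"rx": 0,"ry": 0,"rz": 0,"dx": 0,"dy": 0,"dz": 0,"gripper": -1},
], grip_force=60)

```text
clock: 24.62
tcp_pos: [0.4975, -0.3495, 0.1692]
orientation: [-0.0, -3.14, -0.003]
contact_force: [-0.1, -0.8, -5.0]
grip_width: 0.0484
gripper_force: 64.1
```

Run:
```python
from h import *
o=r.get_obs();t=o["tcp_pos"];print(t,o["joints"].round(2))
i=r.camera_info("wrist");f=r.grab_frame("wrist");cv2.imwrite("pics/w11.png",f)
print([proj(i,[.498+a,-.35+d,.056]).round(0) for a,d in((0,-.042),(0,.042),(-.042,0),(0,0))],proj(i,[t[0],t[1],t[2]+.019]))
print(hough(i,f,[.498,-.35,.056],.042,1.1))
```

```text
[ 0.49753301 -0.34947127  0.1691827 ] [ 0.16  0.49  0.48  1.82 -0.28  0.89  2.33]
[array([197., 195.]), array([306., 195.]), array([251., 141.]), array([251., 195.])] [251.95264229 295.36146406]
None
```

View pics/w11.png

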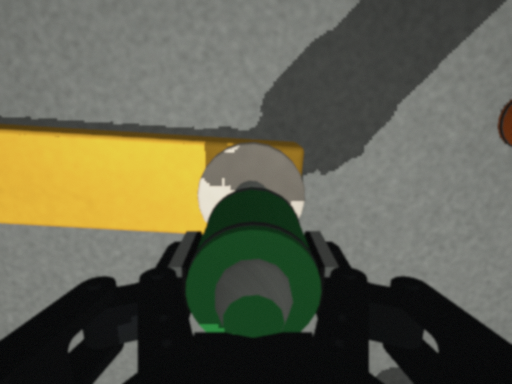

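White plate spans u 198..304 with its top edge at v 143, which puts its centre at about (0.4995, -0.350). Shifting 2 mm and lowering.

Call:
step_arm([
  {"rx": 0,"ry": 0,"rz": 0,"dx": -2,"dy": 0,"dz": 25,"gripper": -1},
  {"rx": 0,"ry": 0,"rz": 0,"dx": 0,"dy": 0,"dz": 18,"gripper": -1},
  {"rx": 0,"ry": 0,"rz": 0,"dx": 0,"dy": 0,"dz": 12,"gripper": -1},
  {"rx": 0,"ry": 0,"rz": 0,"dx": 0,"dy": 0,"dz": 10,"gripper": -1},
  {"rx": 0,"ry": 0,"rz": 0,"dx": 0,"dy": 0,"dz": 6,"gripper": -1},
  {"rx": 0,"ry": 0,"rz": 0,"dx": 0,"dy": 0,"dz": 0,"gripper": -1},
  {"rx": 0,"ry": 0,"rz": 0,"dx": 0,"dy": 0,"dz": 0,"gripper": -1},
], grip_force=60)

```text
clock: 25.55
tcp_pos: [0.5003, -0.3509, 0.0993]
orientation: [0.001, 3.141, -0.001]
contact_force: [0.1, 1.3, -4.5]
grip_width: 0.0488
gripper_force: 64.2
```

Call:
step_arm([
  {"rx": 0,"ry": 0,"rz": 0,"dx": 0,"dy": 0,"dz": 2.5,"gripper": -1},
  {"rx": 0,"ry": 0,"rz": 0,"dx": 0,"dy": 0,"dz": 0,"gripper": 1},
  {"rx": 0,"ry": 0,"rz": 0,"dx": 0,"dy": 0,"dz": 0,"gripper": 1},
  {"rx": 0,"ry": 0,"rz": 0,"dx": 0,"dy": 0,"dz": 0,"gripper": 1},
  {"rx": 0,"ry": 0,"rz": 0,"dx": 0,"dy": 0,"dz": -20,"gripper": 1},
  {"rx": 0,"ry": 0,"rz": 0,"dx": 0,"dy": 0,"dz": -50,"gripper": 1},
  {"rx": 0,"ry": 0,"rz": 0,"dx": 0,"dy": 0,"dz": -60,"gripper": 1},
  {"rx": 0,"ry": 0,"rz": 0,"dx": 0,"dy": 0,"dz": -40,"gripper": 1},
  {"rx": 0,"ry": 0,"rz": 0,"dx": 0,"dy": 0,"dz": 0,"gripper": 1},
  {"rx": 0,"ry": 0,"rz": 0,"dx": 0,"dy": 0,"dz": 0,"gripper": 1},
], grip_force=60)

```text
clock: 26.8
tcp_pos: [0.4997, -0.3504, 0.2666]
orientation: [0.0, 3.141, 0.0]
contact_force: [-0.1, 0.4, -1.2]
grip_width: 0.0851
gripper_force: 0.0
```

Run:
```python
from h import *
i=r.camera_info("wrist");f=r.grab_frame("wrist");cv2.imwrite("pics/w12.png",f)
P=[.4995,-.35,.116];print(hough(i,f,P,.025),[proj(i,[P[0],P[1]+d,P[2]]).round(1) for d in(-.025,0,.025)])
```

```text
None [array([224.5, 182.5]), array([252.7, 182.5]), array([280.9, 182.5])]
```

Call:
step_arm([
  {"rx": 0,"ry": 0,"rz": 0,"dx": 7,"dy": 30,"dz": 0,"gripper": 1},
  {"rx": 0,"ry": 0,"rz": 0,"dx": 10,"dy": 44,"dz": 0,"gripper": 1},
  {"rx": 0,"ry": 0,"rz": 0,"dx": 10,"dy": 44,"dz": 0,"gripper": 1},
  {"rx": 0,"ry": 0,"rz": 0,"dx": 10,"dy": 44,"dz": 0,"gripper": 1},
  {"rx": 0,"ry": 0,"rz": 0,"dx": 10,"dy": 44,"dz": 10,"gripper": 1},
  {"rx": 0,"ry": 0,"rz": 0,"dx": 10,"dy": 42,"dz": 10,"gripper": 1},
  {"rx": 0,"ry": 0,"rz": 0,"dx": 0,"dy": 0,"dz": 0,"gripper": 1},
  {"rx": 0,"ry": 0,"rz": 0,"dx": 0,"dy": 0,"dz": 0,"gripper": 1},
], grip_force=60)

```text
clock: 27.85
tcp_pos: [0.4428, -0.1031, 0.2459]
orientation: [-0.0, -3.14, 0.001]
contact_force: [0.4, -0.0, 0.0]
grip_width: 0.0854
gripper_force: 0.0
```

Run:
```python
from h import *
t=r.get_obs()["tcp_pos"];print(t)
i=r.camera_info("wrist");f=r.grab_frame("wrist");cv2.imwrite("pics/w13.png",f)
P=[.443,-.103,.034];print(hough(i,f,P,.025),[proj(i,[P[0],P[1]+d,P[2]]).round(1) for d in(-.025,0,.025)])
c,bb=blob(f,"orange",proj(i,P),50);print(c,bb,cast(i,c,.03))
cv2.imwrite("pics/w1213.png",np.hstack([cv2.imread("pics/w12.png")[:,50:450],f[:,50:450]]))
```

```text
[ 0.44278261 -0.10305683  0.24586593]
(array([252.7, 169.2]), 23.4, 23.3, array([ 0.4428, -0.1029,  0.034 ])) [array([229.3, 169.3]), array([252.6, 169.3]), array([275.8, 169.3])]
(251.81633852483102, 169.65305122930747) (229, 146, 46, 50) [ 0.44419779 -0.10381193  0.03      ]
```

View pics/w1213.png

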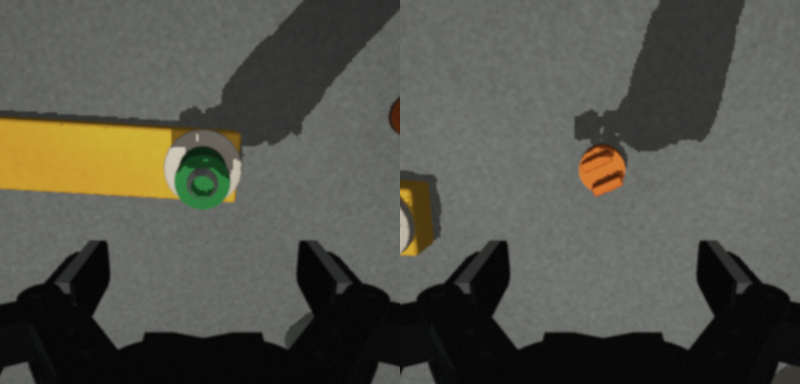

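Left crop: green is seated, its top centre at (252,182) as predicted. Right crop: orange is centred at (252,169), directly under the TCP. Grasping.

Call:
step_arm([
  {"rx": 0,"ry": 0,"rz": 0,"dx": 0,"dy": 0,"dz": 35,"gripper": 1},
  {"rx": 0,"ry": 0,"rz": 0,"dx": 0,"dy": 0,"dz": 55,"gripper": 1},
  {"rx": 0,"ry": 0,"rz": 0,"dx": 0,"dy": 0,"dz": 55,"gripper": 1},
  {"rx": 0,"ry": 0,"rz": 0,"dx": 0,"dy": 0,"dz": 40,"gripper": 1},
  {"rx": 0,"ry": 0,"rz": 0,"dx": 0,"dy": 0,"dz": 25,"gripper": 1},
  {"rx": 0,"ry": 0,"rz": 0,"dx": 0,"dy": 0,"dz": 8,"gripper": 1},
  {"rx": 0,"ry": 0,"rz": 0,"dx": 0,"dy": 0,"dz": 0,"gripper": -1},
  {"rx": 0,"ry": 0,"rz": 0,"dx": 0,"dy": 0,"dz": 0,"gripper": -1},
  {"rx": 0,"ry": 0,"rz": 0,"dx": 0,"dy": 0,"dz": 0,"gripper": -1},
  {"rx": 0,"ry": 0,"rz": 0,"dx": 0,"dy": 0,"dz": 0,"gripper": -1},
  {"rx": 0,"ry": 0,"rz": 0,"dx": 0,"dy": 0,"dz": 0,"gripper": -1},
], grip_force=60)

```text
clock: 29.28
tcp_pos: [0.444, -0.1031, 0.0297]
orientation: [0.001, 3.139, -0.0]
contact_force: [-1.4, -1.1, 5.8]
grip_width: 0.0484
gripper_force: 61.1
```

Call:
step_arm([
  {"rx": 0,"ry": 0,"rz": 0,"dx": 0,"dy": 0,"dz": -30,"gripper": -1},
  {"rx": 0,"ry": 0,"rz": 0,"dx": 0,"dy": 0,"dz": -50,"gripper": -1},
  {"rx": 0,"ry": 0,"rz": 0,"dx": 0,"dy": 0,"dz": -50,"gripper": -1},
  {"rx": 0,"ry": 0,"rz": 0,"dx": -7,"dy": -27,"dz": -30,"gripper": -1},
  {"rx": 0,"ry": 0,"rz": 0,"dx": -10,"dy": -44,"dz": 0,"gripper": -1},
  {"rx": 0,"ry": 0,"rz": 0,"dx": -10,"dy": -44,"dz": 0,"gripper": -1},
  {"rx": 0,"ry": 0,"rz": 0,"dx": -10,"dy": -44,"dz": 0,"gripper": -1},
  {"rx": 0,"ry": 0,"rz": 0,"dx": -10,"dy": -44,"dz": 0,"gripper": -1},
  {"rx": 0,"ry": 0,"rz": 0,"dx": -10,"dy": -44,"dz": 0,"gripper": -1},
  {"rx": 0,"ry": 0,"rz": 0,"dx": 0,"dy": 0,"dz": 0,"gripper": -1},
  {"rx": 0,"ry": 0,"rz": 0,"dx": 0,"dy": 0,"dz": 0,"gripper": -1},
], grip_force=60)

```text
clock: 30.65
tcp_pos: [0.4996, -0.3489, 0.1884]
orientation: [-0.0, -3.141, -0.001]
contact_force: [-0.4, 1.3, -1.6]
grip_width: 0.0483
gripper_force: 63.1
```

Run:
```python
from h import *
t=r.get_obs()["tcp_pos"];print(t)
i=r.camera_info("wrist");f=r.grab_frame("wrist");cv2.imwrite("pics/w14.png",f);z=t[2]-.0297
print("green",[proj(i,[.4995,-.35+d,.116]).round(0) for d in(-.025,.025)],"held",[proj(i,[t[0],t[1]+d,z+.034]).round(0) for d in(-.025,0,.025)])
```

```text
[ 0.49963676 -0.34887825  0.18836362]
green [array([212., 212.]), array([289., 212.])] held [array([191., 274.]), array([252., 274.]), array([313., 274.])]
```

View pics/w14.png

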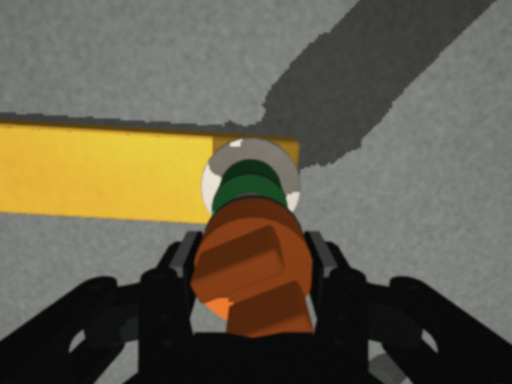

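The cradle is held upright (u 191..313) over green, aligned within about 1 mm. Lowering.

Call:
step_arm([
  {"rx": 0,"ry": 0,"rz": 0,"dx": 0,"dy": -1,"dz": 14,"gripper": -1},
  {"rx": 0,"ry": 0,"rz": 0,"dx": 0,"dy": 0,"dz": 11,"gripper": -1},
  {"rx": 0,"ry": 0,"rz": 0,"dx": 0,"dy": 0,"dz": 9,"gripper": -1},
  {"rx": 0,"ry": 0,"rz": 0,"dx": 0,"dy": 0,"dz": 6,"gripper": -1},
  {"rx": 0,"ry": 0,"rz": 0,"dx": 0,"dy": 0,"dz": 2.5,"gripper": -1},
  {"rx": 0,"ry": 0,"rz": 0,"dx": 0,"dy": 0,"dz": 0,"gripper": -1},
  {"rx": 0,"ry": 0,"rz": 0,"dx": 0,"dy": 0,"dz": 0,"gripper": -1},
], grip_force=60)

```text
clock: 31.58
tcp_pos: [0.5001, -0.3508, 0.1459]
orientation: [0.001, 3.141, -0.0]
contact_force: [0.1, 0.6, -3.2]
grip_width: 0.0484
gripper_force: 63.3
```

Call:
step_arm([
  {"rx": 0,"ry": 0,"rz": 0,"dx": 0,"dy": 0,"dz": 1,"gripper": -1},
  {"rx": 0,"ry": 0,"rz": 0,"dx": 0,"dy": 0,"dz": 0,"gripper": 1},
  {"rx": 0,"ry": 0,"rz": 0,"dx": 0,"dy": 0,"dz": 0,"gripper": 1},
  {"rx": 0,"ry": 0,"rz": 0,"dx": 0,"dy": 0,"dz": 0,"gripper": 1},
  {"rx": 0,"ry": 0,"rz": 0,"dx": 0,"dy": 0,"dz": -20,"gripper": 1},
  {"rx": 0,"ry": 0,"rz": 0,"dx": 0,"dy": 0,"dz": -50,"gripper": 1},
  {"rx": 0,"ry": 0,"rz": 0,"dx": 0,"dy": 0,"dz": -60,"gripper": 1},
  {"rx": 0,"ry": 0,"rz": 0,"dx": 0,"dy": 50,"dz": -10,"gripper": 1},
  {"rx": 0,"ry": 0,"rz": 0,"dx": 0,"dy": 50,"dz": 0,"gripper": 1},
  {"rx": 0,"ry": 0,"rz": 0,"dx": 0,"dy": 50,"dz": 0,"gripper": 1},
  {"rx": 0,"ry": 0,"rz": 0,"dx": 0,"dy": 0,"dz": 0,"gripper": 1},
  {"rx": 0,"ry": 0,"rz": 0,"dx": 0,"dy": 0,"dz": 0,"gripper": 1},
], grip_force=60)

```text
clock: 33.08
tcp_pos: [0.5001, -0.2014, 0.2859]
orientation: [0.001, 3.14, -0.001]
contact_force: [-1.2, -0.3, -0.2]
grip_width: 0.0851
gripper_force: 0.0
```

Run:
```python
from h import *
F=[r.grab_frame(n) for n in("scene","side")]
a=np.hstack([F[0][60:160,120:240],F[0][180:280,340:460]]);b=np.hstack([F[1][200:300,290:410],F[1][70:170,80:200]])
cv2.imwrite("pics/fin.png",cv2.resize(np.vstack([a,b]),(720,600),interpolation=cv2.INTER_CUBIC))
```

```text
(no output)
```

View pics/fin.png

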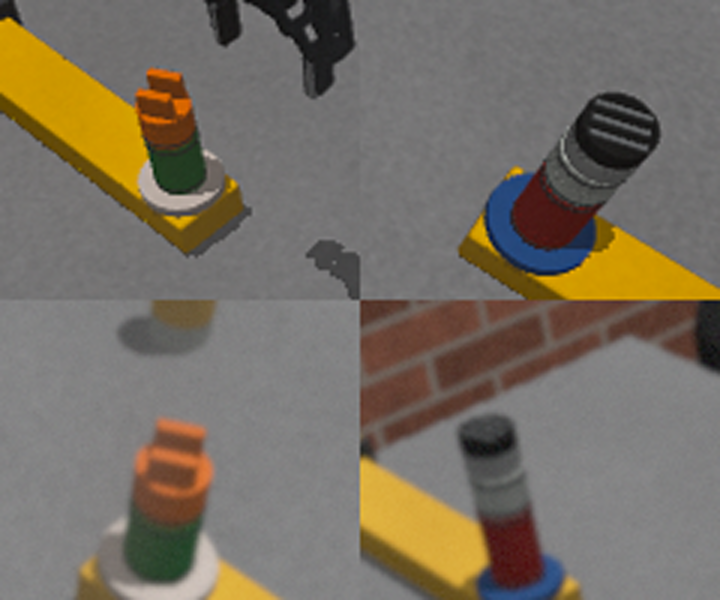

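Both stacks stand straight and fully seated in both views, and the gripper is clear of them. Handing in.

```bash
python3 -c "
from bench import r
print(r.hand_in())"
```

```text
the job is handed in; nothing more can be done
None
```

Both stacks are built, seated and released: red, aluminium and pad on blue, green and cradle on white. I kept clear of the spray can, mug and wrench. The job is handed in at about 33 s on the robot's clock; no verdict was returned.

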